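# Hook a dropped bracket out from under the wire rack

## Robot

A 7-joint arm with a two-finger parallel gripper is mounted at the origin on the work surface. World frame = base frame: x ahead of the robot, y to its left, z up, the work surface at z = 0. Lengths are in m, angles in rad, forces in N, time in s.
With the tool pointing down it reaches from about 0.425 to 0.925 m from the base axis. Payload 6.8 kg.
Tool frame: the origin (TCP) lies at the very end of the fingers, on their centre line; the grasp point (between the pads) lies 19 mm behind it; z points along the fingers, y is the direction in which the jaws open and shut (so a half turn about z gives the same grasp; the last joint's range is limited). The gripper opens to 88 mm and grips with 3 to 60 N. Pads are 20 mm wide; open, the fingers measure 115 mm over their backs; the gripper's body (75 mm by 178 mm) begins 61 mm behind the grasp point.
Start: joints at [-1.344, 0.477, 0.022, 1.555, -0.011, 1.109, -0.083], TCP at [0.222, 0.638, 0.223] pointing down, gripper open.
Joint ranges: [-2.96, 2.96], [-0.34, 2.1], [-1.41, 1.46], [0.24, 2.44], [-1.37, 4.51], [0.17, 1.92], [-2.96, 2.96]. Speed limits (rad/s): [2.39, 2.39, 3.14, 3.14, 3.14, 3.14, 3.14].

## Interface

Orientations are given as a rotation vector (axis times angle).
In Python, from rig import observe, vision, workorder gives the robot as it stands. The module is installed in compiled form; this text tells all that it offers.
- The arm moves only by the tool step_arm, never from a script. Its argument "plan" is a list of rows, each a list of 6 numbers: the shift along the tool's x, y, z in m, then the turn, a rotation vector about the tool's x, y, z in rad. In form: [[tx, ty, tz, ax, ay, az], ...]. A call has 1 to 8 rows; each row is the pose to reach, as a shift and turn from the pose measured when the call began, along the tool's axes at that moment; what a row does not reach only later rows make up. A row lasts 1/8 s, in which the tool goes at most 62.5 mm and 10.7 degrees, less where a joint would pass 70% of its speed; a pose out of reach is approached as far as the arm can. A call with a gripper value outside its range is refused whole. "grip" is the finger opening in m, from 0 to 0.0878, set as the call begins (left out, the last holds). The fingers move at their own pace and stop on an object; "newtons" is the grip in N (left out, the last holds). Time passes only in rows, so rows that repeat a pose let the fingers close. It gives the time, the measured TCP pose, the force and the opening at its end, in the units of the state.
- observe(): the state, without advancing time (a new reading comes with each control period).
- vision.read_camera(name): name is "scene" or "top" or "wrist"; returns (picture, depth): 384x512x3 uint8, blue, green, red; 384x512 float32, m along the optical axis (not along the pixel's ray), 0 where there is no reading.
- vision.get_calibration(name): a dict with "camera_matrix" (3x3 intrinsics, pixels), "origin" and "orientation" of the camera in the world. Camera axes: x right, y down, z forward; pixel columns grow to the right and rows downward; lengths in m; the calibration is good to about 2 mm. A picture is of the moment at which its call begins: read the wrist's pose just before it. get_calibration takes no time and is no camera call; for the wrist camera it gives the pose at the moment of the call.
- workorder.hand_in(): hands the job in, once; it reports no verdict.
The state is a dict: "clock": time; "joint_pos": joint angles; "joint_velocities": joint speeds; "tau": joint torques, N m; "ee_pos": TCP position; "tcp_rot": TCP orientation; "wrist_force": force on the tool from outside, world axes, zero at the start; "ft_torque": the same for the moment, N m; "finger_gap": finger opening in m.
Only numpy, scipy, OpenCV 4.12 (cv2) and the standard library are available. Lean on these libraries where they do the work, as an engineer would, in place of code of your own. Each camera call takes 0.05 s, during which the arm holds its last target. There are 200 camera calls.

## Task

A steel bracket has dropped under the wire rack that is screwed to the worktop. With the hooked rod, reach in through the rack's side that faces the sliding wooden stop, catch the bracket from behind and draw it out, flat and square against the stop, and on until the stop has slid right back and comes up solid; hold a firm, steady pull of about 10 N there for a second, no jolt and no harder, then let go and leave the rod lying on the worktop. Touch the bracket only with the rod, do not push hard on the rack, nor on the stop with the rod itself, and leave the bottle, jar, tub and screwdriver where they are.

Things in the scene. Friction and masses are not known exactly. Their poses are not given: they have to be found in the camera images.
- rack: Low steel wire rack fixed to the worktop. 280 mm (x) by 170 mm (y), free height below 66 mm, top 76 mm; four 10 mm legs (feet 22 mm) at the corners, nothing else below, all four sides open. Origin on the worktop under its middle. Its -y side (85 mm from the origin) faces the stop and its housing. Yaw up to 0.15 rad either way.
- stop: Wooden stop block, 36 mm wide (x), 24 mm high, in a fixed grey housing 44 mm wide, 30 mm high, whose near end is about 15-45 mm and far end 85-115 mm behind this face. Yaw as the rack. Origin: on the worktop under the middle of its +y face, where the bracket goes. Slides back (-y), friction 4 N, and comes up solid, hidden, after 6-33 mm, different every time: feel for it. Stays where left.
- bracket_center (a point): Centre (11 mm above the worktop) of the dropped bracket: folded steel U channel, 50 mm (x) by 45 mm (y) by 22 mm high, 4 mm sheet: flat base, upright legs at its +y and -y ends. Starts under the rack, its y axis within 0.35 rad of the rack's. About 0.16 kg, slides with 0.5 to 2 N. Flat against the stop, this point is 22.5 mm from the stop's origin along the stop's +y.
- hook_grip (a point): Centre of the wooden handle of the hooked rod (24 mm wide in x, 80 mm long in y, 28 mm high, lying on the worktop; this point 14 mm up). y runs along the rod to the hook, x the way its toe points. A 10 mm steel rod (axis 5 mm above the worktop) runs from the handle along its centre line to y = 320 mm, where it bends square into a 10 mm toe along +x that ends at x = 65 mm. 0.25 kg.
- hook_toe (a point): Middle of the toe of the hooked rod: on the toe's axis, 30 mm in x and 320 mm in y from the handle's centre, 5 mm above the worktop when the rod lies flat. Same axes as hook_grip.
- sauce: Sauce bottle with a red cap, 62 mm across, 200 mm high, standing on the worktop; bystander. Origin: centre of its underside.
- jar: Glass jar with white lid, 68 mm across, 90 mm high; bystander. Origin: centre of its underside.
- tub: Clear plastic tub, 100 mm across, 60 mm high; bystander. Origin: centre of its underside.
- driver: Screwdriver lying on the worktop; bystander. Origin under its middle, handle to its -x.
Things that resemble listed ones, but are neither listed nor needed, are in the scene too. There is more than one size of the part that bears stop; the job needs the smaller.

How it is judged:
On the way, in this order (a step that is already met when the one before it is completed fails the run):
1. the toe of the hook is behind the bracket (on its far side from the stop) while the bracket is still under the rack (y of hook_toe in the frame of bracket_center between 0.022 and 0.07 m and x of hook_toe in the frame of bracket_center between -0.045 and 0.045 m and height (world z) of hook_toe below 0.022 m and y of bracket_center in the frame of rack above -0.095 m), for 0.1 s.
2. the hook holds the bracket against the stop with more than 7 N, which it bears only when fully back (contact force between bracket and stop above 7 N and contact force between hook and bracket above 4 N), for 0.3 s.
At the end, for the whole second after the job is handed in: The bracket lies flat on the worktop, square against the face of the stop, which has been slid back: gap under 2.5 mm, angle under 0.05 rad, centre within 25 mm of the stop's centre line sideways, at rest. The rod lies flat on the worktop, released and at rest (y of bracket_center in the frame of stop between 0.02 and 0.025 m and distance of stop from where it was at the start of the episode above 0.004 m and x of bracket_center in the frame of stop between -0.025 and 0.025 m and angle between the y axis of bracket_center and the y axis of stop, either way round below 0.05 rad and angle between bracket_center's own z axis and vertical below 0.05 rad and height (world z) of bracket_center below 0.014 m and linear speed of each of bracket, hook below 0.01 m/s and angle between hook_grip's own z axis and vertical below 0.1 rad and height (world z) of hook_grip below 0.02 m); the robot touches nothing.
It fails at once if the bracket is jammed against the stop with more than 16 N (contact force between bracket and stop above 16 N).
It fails at once if the robot itself touches the bracket (contact force between any of the fingers, the arm and bracket above 0.3 N).
It fails at once if the rack is pushed with more than 15 N (contact force between any of hook, the fingers, the arm, bracket and rack above 15 N).
It fails at once if the stop is pushed directly by the rod or the robot with more than 15 N (contact force between any of hook, the fingers, the arm and stop above 15 N).
It fails at once if the bottle, jar, tub or screwdriver is moved by more than 30 mm (distance of any of sauce, jar, tub, driver from where it was at the start of the episode above 0.03 m).
It also fails if it takes over 54 s, if anything falls off the work surface, if the arm or the gripper's body presses on something with over 40 N, if the wrist force passes 120 N, or if a joint passes its speed limit or range.

## Working session

There is one attempt and no reset: what is moved stays moved. The work goes in short steps, Python scripts to look and compute and a tool call to move; the robot and the scene stay as the last step left them, time stands still between calls to the robot, and variables do not carry over. Pictures are saved under pics/ and viewed, about 8 in all and at most 12, crops included, and the job is handed in when it is done.

Besides the shell and the picture viewer there is one more tool, called after "Call:" as name(argument=value, ...) on one line, values as JSON. step_arm: Moves the arm, as the interface text tells. Its arguments: {"type":"object","properties":{"plan":{"type":"array"},"grip":{"type":"number"},"newtons":{"type":"number"}},"required":["plan"]}

```bash
mkdir -p pics; cat > h.py <<'E'
import numpy as np, cv2
from scipy.spatial.transform import Rotation as R
from rig import observe, vision, workorder
def cal(n):
    c=vision.get_calibration(n); K=np.array(c["camera_matrix"]); o=np.array(c["origin"]); q=np.array(c["orientation"])
    M=q if q.shape==(3,3) else (R.from_rotvec(q).as_matrix() if q.size==3 else R.from_quat(q).as_matrix())
    return K,o,M
def ray(c,uv,z):
    K,o,M=c; uv=np.atleast_2d(uv).astype(float)
    d=(M@np.linalg.inv(K)@np.c_[uv,np.ones(len(uv))].T).T
    return o+d*((z-o[2])/d[:,2])[:,None]
def cloud(c,dep):
    K,o,M=c; v,u=np.indices(dep.shape)
    p=np.stack([(u-K[0,2])/K[0,0]*dep,(v-K[1,2])/K[1,1]*dep,dep],-1)
    return p@M.T+o
def proj(c,P):
    K,o,M=c; p=(np.atleast_2d(P)-o)@M; q=p@K.T; return q[:,:2]/q[:,2:]
E
python3 - <<'E'
from h import *
print(observe())
for n in("top","scene"):
    c=vision.get_calibration(n); print(n,c)
    im,d=vision.read_camera(n); cv2.imwrite(f"pics/{n}0.png",cv2.resize(im,(800,600),interpolation=cv2.INTER_CUBIC)); np.savez(f"{n}0.npz",im=im,d=d)
print(vision.get_calibration("wrist"))
E
```

```text
{'clock': 0.0, 'joint_pos': array([-1.34411413,  0.47772976,  0.02238701,  1.55643991, -0.01150595,
        1.10933986, -0.08308645]), 'joint_velocities': array([ 0.00154067, -0.00029233,  0.00061099, -0.00016106,  0.00135366,
       -0.00140856, -0.00019768]), 'tau': array([ 6.77633543e-04, -5.82846379e+01,  1.53485131e+00, -2.72595978e+01,
       -5.43725118e-02,  1.71342271e-02,  1.51061390e-04]), 'ee_pos': array([0.22162151, 0.63693475, 0.22173471]), 'tcp_rot': array([-5.23411319e-01, -3.09752863e+00,  2.79848157e-03]), 'wrist_force': array([0.08472151, 0.87682132, 0.00505814]), 'ft_torque': array([-0.04401776,  0.03358886,  0.02288881]), 'finger_gap': 0.08791089033583727}
top {'camera_matrix': array([[372.62490924,   0.        , 257.89062556],
       [  0.        , 372.62490924, 188.18433162],
       [  0.        ,   0.        ,   1.        ]]), 'origin': array([0.46016034, 0.0170633 , 0.95284277]), 'orientation': array([-2.13340712,  2.15937453, -0.10655004])}
scene {'camera_matrix': array([[391.59504277,   0.        , 254.11261094],
       [  0.        , 391.59504277, 193.91576394],
       [  0.        ,   0.        ,   1.        ]]), 'origin': array([ 1.23225834, -0.29531065,  1.00414752]), 'orientation': array([-2.16240676, -1.33661279,  0.44913409])}
{'camera_matrix': array([[315.44965217,   0.        , 257.46785815],
       [  0.        , 315.44965217, 191.52664257],
       [  0.        ,   0.        ,   1.        ]]), 'origin': array([0.15077889, 0.66107933, 0.3841367 ]), 'orientation': array([2.36721119, 1.68341419, 0.23283705])}
```

View pics/top0.png

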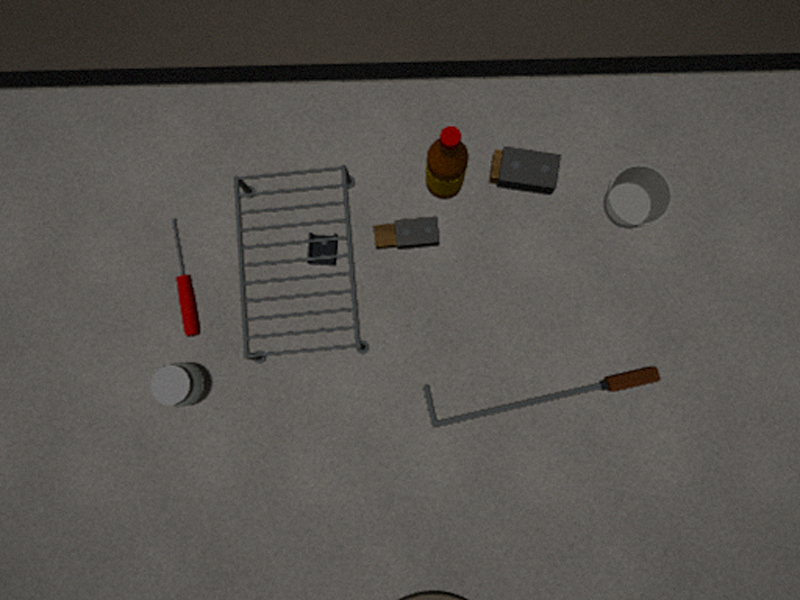

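View pics/scene0.png

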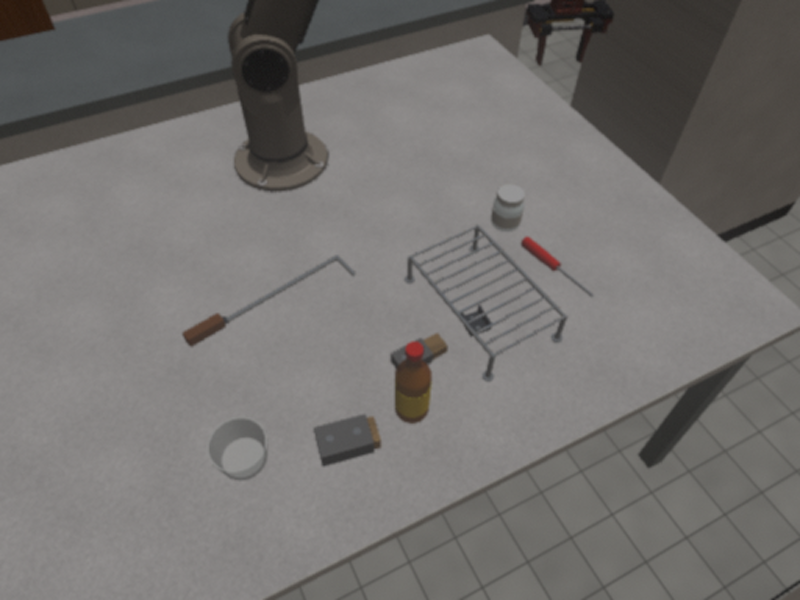

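The top view shows the rack with the dark bracket beneath it at (322,250). The hooked rod has its handle at (632,378), bend at (435,424) and toe tip at (427,388).

There are two stops with housings. The small one has wood at (385,235) and housing at (417,232), facing the rack. The larger one has wood at (497,167) and housing at (528,170). I choose the small one, since the task asks for the smaller and it faces the rack next to the bracket. Next I'll measure and check it in a close crop.

```bash
python3 - <<'E'
from h import *
z=np.load("top0.npz"); im=z["im"]; d=z["d"]; c=cal("top")
P=cloud(c,d)
print("table z", np.median(P[250:300,200:300,2]))
hsv=cv2.cvtColor(im,cv2.COLOR_BGR2HSV)
s=0.64
def box(mask,name,zz):
    cs,_=cv2.findContours(mask.astype(np.uint8),cv2.RETR_EXTERNAL,cv2.CHAIN_APPROX_NONE)
    for k in cs:
        if cv2.contourArea(k)<25: continue
        w=ray(c,k[:,0,:],zz)[:,:2]
        (cx,cy),(a,b),an=cv2.minAreaRect((w*1000).astype(np.float32))
        pts=cv2.boxPoints(((cx,cy),(a,b),an))
        m=np.zeros(mask.shape,np.uint8); cv2.drawContours(m,[k],-1,1,-1)
        print(name,"px",k[:,0].mean(0).round(),"c",round(cx),round(cy),"size",round(a),round(b),"ang",round(an,1),"zmed",np.median(P[...,2][(m>0)&(d>0)]).round(4), "corners",pts.round().tolist())
H,S,V=cv2.split(hsv)
wood=(H>5)&(H<25)&(S>90)&(V>50); wood[:50]=0
box(wood,"wood",0.024)
red=((H<5)|(H>172))&(S>150)&(V>60); box(red,"red",0.01)
dark=V<70; dark[:60]=0
roi=np.zeros_like(dark); roi[145:180,190:220]=1
box((V<50)&roi.astype(bool),"bracket",0.02)
roi=np.zeros_like(dark); roi[230:285,262:430]=1
box((V<85)&roi.astype(bool),"rod",0.005)
roi=np.zeros_like(dark); roi[130:165,235:290]=1
box(((V<100)|wood)&roi.astype(bool),"housing",0.03)
crop=im[95:240,140:300]; cv2.imwrite("pics/crop1.png",cv2.resize(crop,None,fx=5,fy=4.1,interpolation=cv2.INTER_CUBIC)[:,:800]*1)
crop=np.clip(cv2.resize(im[95:245,140:300],(640,600),interpolation=cv2.INTER_CUBIC)*1.7,0,255).astype(np.uint8); cv2.imwrite("pics/crop1.png",crop)
print("V table",np.median(V[250:300,200:300]))
E
```

```text
table z -0.0016221918309265448
wood px [406. 242.] c 437 -321 size 22 77 ang 12.8 zmed 0.0265 corners [[418.0, -285.0], [435.0, -361.0], [456.0, -356.0], [439.0, -281.0]]
wood px [246. 150.] c 674 68 size 35 34 ang 5.3 zmed 0.0232 corners [[655.0, 83.0], [658.0, 50.0], [693.0, 53.0], [690.0, 86.0]]
wood px [277. 117.] c 760 -13 size 37 17 ang 43.0 zmed 0.0694 corners [[740.0, -19.0], [752.0, -32.0], [779.0, -6.0], [768.0, 6.0]]
wood px [317. 104.] c 791 -116 size 15 47 ang 80.4 zmed 0.0316 corners [[766.0, -120.0], [813.0, -128.0], [815.0, -113.0], [769.0, -105.0]]
wood px [281. 102.] c 806 -25 size 44 56 ang 88.9 zmed 0.1354 corners [[777.0, -46.0], [833.0, -47.0], [834.0, -3.0], [778.0, -2.0]]
red px [119. 195.] c 565 396 size 100 20 ang 11.5 zmed 0.0218 corners [[514.0, 396.0], [518.0, 376.0], [616.0, 396.0], [612.0, 416.0]]
red px [288.  87.] c 845 -43 size 32 33 ang 88.8 zmed 0.1978 corners [[828.0, -58.0], [861.0, -59.0], [861.0, -27.0], [828.0, -27.0]]
bracket px [206. 167.] c 632 171 size 46 10 ang 89.1 zmed 0.0026 corners [[627.0, 148.0], [637.0, 148.0], [638.0, 194.0], [627.0, 194.0]]
bracket px [206. 159.] c 653 171 size 24 47 ang 3.6 zmed 0.0028 corners [[639.0, 194.0], [642.0, 146.0], [667.0, 148.0], [664.0, 195.0]]
rod px [340. 255.] c 411 -180 size 68 379 ang 4.2 zmed 0.0085 corners [[363.0, 6.0], [391.0, -372.0], [459.0, -367.0], [431.0, 11.0]]
housing px [251. 150.] c 674 37 size 71 121 ang 2.7 zmed 0.0255 corners [[635.0, 95.0], [641.0, -25.0], [712.0, -22.0], [706.0, 98.0]]
V table 101.0
```

View pics/crop1.png

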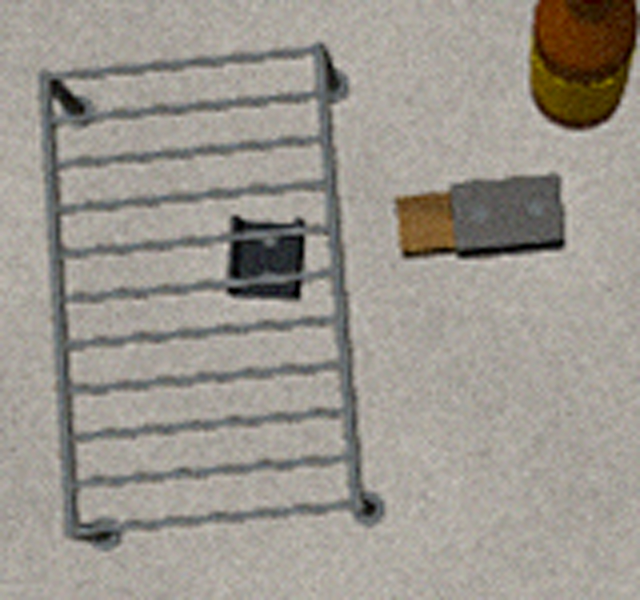

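The crop confirms it. The small stop is wood (398–455, 192–255) in a 44 mm housing (452–563, 178–255), and the bracket is at (265,258) under the rack. Now the precise frames.

```bash
python3 - <<'E'
from h import *
z=np.load("top0.npz"); im=z["im"]; d=z["d"]; c=cal("top")
V=cv2.cvtColor(im,cv2.COLOR_BGR2HSV)[...,2]
T=lambda a:np.array(a)/4.0+[140,95]-0.375
rk=ray(c,T([(45,75),(321,45),(357,508),(71,535)]),0.073)[:,:2]
print("rack",rk.round(4).tolist(),"c",rk.mean(0).round(4))
ys=(rk[0]-rk[1]+rk[3]-rk[2])/2; xs=(rk[0]-rk[3]+rk[1]-rk[2])/2
print("size",np.linalg.norm(xs),np.linalg.norm(ys),"yaw x",np.arctan2(xs[1],xs[0]),"yaw y",np.arctan2(-ys[0],ys[1]))
h=ray(c,T([(452,186),(558,175),(563,243),(458,249)]),0.030)[:,:2]
ys=(h[0]-h[1]+h[3]-h[2])/2; xs=(h[0]-h[3]+h[1]-h[2])/2
print("housing c",h.mean(0).round(4),"size",np.linalg.norm(xs),np.linalg.norm(ys),"yaws",np.arctan2(xs[1],xs[0]),np.arctan2(-ys[0],ys[1]))
s=ray(c,T([(398,196),(404,254)]),0.024)[:,:2]; print("stop face",s.round(4).tolist(),s.mean(0).round(4),np.linalg.norm(s[0]-s[1]))
b=ray(c,T([(234,218),(302,221),(298,298),(228,293)]),0.022)[:,:2]
ys=(b[0]-b[1]+b[3]-b[2])/2; xs=(b[0]-b[3]+b[1]-b[2])/2
print("bracket c",b.mean(0).round(4),"size",np.linalg.norm(xs),np.linalg.norm(ys),"yaws",np.arctan2(xs[1],xs[0]),np.arctan2(-ys[0],ys[1]))
# rod: dark pixels
m=np.zeros(V.shape,bool); m[235:285,262:430]=V[235:285,262:430]<82
n,l,st,_=cv2.connectedComponentsWithStats(m.astype(np.uint8)); k=1+st[1:,4].argmax(); v,u=np.where(l==k)
w=ray(c,np.c_[u,v],0.005)[:,:2]
sh=w[(w[:,1]<-0.03)&(w[:,1]>-0.25)]; vx,vy,x0,y0=cv2.fitLine(sh.astype(np.float32),cv2.DIST_HUBER,0,.001,.001).ravel()
if vy<0: vx,vy=-vx,-vy
yax=np.array([vx,vy]); xax=np.array([vy,-vx]); o=np.array([x0,y0])
q=np.c_[(w-o)@xax,(w-o)@yax]; t=q[q[:,0]>15e-3]; print("rod yaw",np.arctan2(-vx,vy),"toe y range",np.percentile(t[:,1],[5,50,95]),"toe x max",q[:,0].max(),"toe slope",np.polyfit(t[:,0],t[:,1],1), "ymin",q[:,1].min())
ty=np.median(t[:,1]); print("bend",o+yax*ty,"grip",o+yax*(ty-.32), "toe mid",o+yax*ty+xax*.03)
o_=observe(); Rm=R.from_rotvec(o_["tcp_rot"]).as_matrix(); print("tool axes cols\n",Rm.round(3),o_["ee_pos"],o_["clock"])
E
```

```text
rack [[0.7582, 0.299], [0.7741, 0.1289], [0.4908, 0.107], [0.4768, 0.2765]] c [0.625  0.2028]
size 0.2832094611440341 0.17041177964091764 yaw x 0.07838452882948489 yaw y 0.08750682869097394
housing c [0.677  0.0158] size 0.04243913592533141 0.06688526584892732 yaws 0.06841900874926335 0.06587086220781338
stop face [[0.6907, 0.0856], [0.653, 0.082]] [0.6718 0.0838] 0.037922545183210844
bracket c [0.6526 0.1706] size 0.049371585784830876 0.04431548177439349 yaws -0.05832851699090186 -0.0741511993191475
rod yaw 0.21687338 toe y range [0.13022289 0.13469942 0.1392597 ] toe x max 0.06358216348345003 toe slope [-0.00626119  0.13500778] ymin -0.23224980405618487
bend [ 0.36878347 -0.00825807] grip [ 0.4376402  -0.32076208] toe mid [ 0.39808072 -0.00180275]
tool axes cols
 [[-0.944  0.329 -0.   ]
 [ 0.329  0.944 -0.002]
 [-0.    -0.002 -1.   ]] [0.22164831 0.63700917 0.22181444] 0.1
```

Sizes and yaws agree: rack 283×170 mm, bracket 49×44 mm, stop 38 mm wide, common yaw about 0.078. I'll write a row planner helper and compute the approach to the handle.

```bash
cat >> h.py <<'E'
SO=np.array([0.672,0.084]); SY=0.078
def s2w(x,y): return SO+x*np.array([np.cos(SY),np.sin(SY)])+y*np.array([-np.sin(SY),np.cos(SY)])
def w2s(p): d=np.asarray(p)[...,:2]-SO; return np.stack([d@[np.cos(SY),np.sin(SY)],d@[-np.sin(SY),np.cos(SY)]],-1)
def rows(wps):  # (x,y,z,yaw of tool y), fingers down
    o=observe(); R0=R.from_rotvec(o["tcp_rot"]).as_matrix()
    for x,y,z,a in wps:
        c,s=np.cos(a),np.sin(a); Rt=np.array([[-s,c,0],[c,s,0],[0,0,-1.]]).T
        Rt=np.c_[[-s,c,0],[c,s,0],[0,0,-1.]]
        t=R0.T@(np.array([x,y,z])-o["ee_pos"]); r=R.from_matrix(R0.T@Rt).as_rotvec()
        print([round(float(v),4) for v in t]+[round(float(v),3) for v in r])
def st():
    o=observe(); Rm=R.from_rotvec(o["tcp_rot"]).as_matrix()
    print("t",round(o["clock"],2),"p",o["ee_pos"].round(4),"yaw",np.arctan2(Rm[1,1],Rm[0,1]).round(4),"tilt",Rm[:,2].round(3),"F",o["wrist_force"].round(2),"gap",round(o["finger_gap"],4)); return o
E
python3 - <<'E'
from h import *
o=st()
a0=np.arctan2(*o["ee_pos"][1::-1]); r0=np.hypot(*o["ee_pos"][:2]); a1=np.arctan2(-.3208,.4376); r1=.5426
y0=np.radians(70.8); y1=.217
f=np.arange(1,9)/8
rows([(np.cos(a)*r,np.sin(a)*r,.21,y) for a,r,y in zip(a0+(a1-a0)*f*.5,r0+(.56-r0)*f,y0+(y1-y0)*f*.5)])
z=np.load("top0.npz"); d=z["d"]; P=cloud(cal("top"),d)
for n,(u0,u1,v0,v1) in dict(tub=(380,435,100,150),bottle=(265,305,75,130)).items():
    q=P[v0:v1,u0:u1].reshape(-1,3); q=q[(q[:,2]>.02)]; print(n,q.min(0),q.max(0))
E
```

```text
t 0.1 p [0.2216 0.637  0.2218] yaw 1.236 tilt [-0.    -0.002 -1.   ] F [-0.67  0.08  0.28] gap 0.0875
[-0.0769, -0.0188, 0.0119, -0.002, 0.0, 0.064]
[-0.1495, -0.0461, 0.0119, -0.002, 0.0, 0.128]
[-0.2168, -0.0813, 0.012, -0.002, 0.0, 0.191]
[-0.278, -0.1234, 0.012, -0.002, 0.0, 0.255]
[-0.3324, -0.1714, 0.0121, -0.002, 0.0, 0.319]
[-0.3795, -0.2245, 0.0122, -0.002, 0.0, 0.382]
[-0.4189, -0.2816, 0.0123, -0.002, 0.0, 0.446]
[-0.4503, -0.3416, 0.0124, -0.002, 0.001, 0.51]
tub [ 0.46016034 -0.38243318  0.02007895] [0.77323614 0.0170633  0.95284277]
bottle [ 0.46016034 -0.06097671  0.0225342 ] [0.79251488 0.0170633  0.95284277]
```

Call:
step_arm(plan=[[-0.06,-0.015,0.01,0,0,0.06],[-0.12,-0.035,0.012,0,0,0.12],[-0.175,-0.06,0.012,0,0,0.18],[-0.23,-0.09,0.012,0,0,0.24],[-0.28,-0.125,0.012,0,0,0.3],[-0.325,-0.165,0.012,0,0,0.36],[-0.365,-0.205,0.012,0,0,0.42],[-0.4,-0.25,0.012,0,0,0.48]], grip=0.06)

```text
clock: 1.1
ee_pos: [0.5179, 0.2675, 0.2099]
tcp_rot: [1.248, 2.883, -0.003]
wrist_force: [-0.1, -0.2, -0.2]
finger_gap: 0.0599
```

```bash
python3 - <<'E'
from h import *
o=st()
p=o["ee_pos"]
rows([(.555,.08,.2,.75),(.56,.02,.2,.68),(.555,-.04,.2,.6),(.54,-.1,.2,.5),(.52,-.155,.2,.42),(.49,-.21,.2,.34),(.46,-.265,.2,.26),(.438,-.315,.19,.217)])
c=cal("top"); print("tub base px->", w2s(ray(c,np.array([(627,205)])*.64,0.0)), "rim", w2s(ray(c,np.array([(605,205),(640,168),(670,195),(640,226)])*.64,0.06)))
E
```

```text
t 1.1 p [0.5179 0.2675 0.2099] yaw 0.7537 tilt [-0.001 -0.002 -1.   ] F [-0.12 -0.22 -0.24] gap 0.0599
[-0.1621, -0.1013, 0.0103, -0.002, 0.001, 0.004]
[-0.2092, -0.1387, 0.0104, -0.002, 0.001, 0.074]
[-0.2496, -0.1834, 0.0105, -0.002, 0.001, 0.154]
[-0.2831, -0.2354, 0.0106, -0.002, 0.001, 0.254]
[-0.3095, -0.2876, 0.0107, -0.002, 0.001, 0.334]
[-0.329, -0.3471, 0.0109, -0.001, 0.001, 0.414]
[-0.3486, -0.4067, 0.011, -0.001, 0.001, 0.494]
[-0.37, -0.4569, 0.0211, -0.001, 0.001, 0.537]
tub base px-> [[ 0.01785006 -0.42191912]] rim [[ 0.00634634 -0.3646344 ]
 [ 0.06039714 -0.42673072]
 [ 0.0126499  -0.46685318]
 [-0.03200942 -0.41389125]]
```

Call:
step_arm(plan=[[-0.05,-0.03,0.01,0,0,0],[-0.105,-0.065,0.01,0,0,0],[-0.16,-0.1,0.01,0,0,0.03],[-0.205,-0.14,0.01,0,0,0.09],[-0.245,-0.185,0.01,0,0,0.17],[-0.283,-0.235,0.01,0,0,0.26],[-0.31,-0.288,0.01,0,0,0.34],[-0.33,-0.345,0.01,0,0,0.42]])

```text
clock: 2.1
ee_pos: [0.4914, -0.2111, 0.2007]
tcp_rot: [1.825, 2.556, -0.003]
wrist_force: [0.9, 0.2, -1.4]
finger_gap: 0.0601
```

```bash
python3 - <<'E'
from h import *
o=st()
rows([(.46,-.265,.18,.26),(.438,-.32,.15,.217),(.438,-.32,.10,.217)])
E
```

```text
t 2.1 p [ 0.4914 -0.2111  0.2007] yaw 0.3309 tilt [-0.001 -0.002 -1.   ] F [ 0.92  0.23 -1.44] gap 0.0601
[-0.0407, -0.0472, 0.0208, -0.001, 0.002, 0.071]
[-0.0855, -0.0859, 0.051, -0.001, 0.002, 0.114]
[-0.0854, -0.0858, 0.101, -0.001, 0.002, 0.114]
```

Call:
step_arm(plan=[[-0.041,-0.047,0.02,0,0,0.07],[-0.085,-0.086,0.06,0,0,0.114],[-0.085,-0.086,0.08,0,0,0.114],[-0.085,-0.086,0.08,0,0,0.114]])

```text
clock: 2.6
ee_pos: [0.4356, -0.3197, 0.1193]
tcp_rot: [-1.969, -2.444, 0.005]
wrist_force: [0.6, -0.0, -0.0]
finger_gap: 0.0599
```

```bash
python3 - <<'E'
from h import *
o=st(); c=cal("wrist"); im,d=vision.read_camera("wrist"); cv2.imwrite("pics/w1.png",im)
H,S,V=cv2.split(cv2.cvtColor(im,cv2.COLOR_BGR2HSV)); m=((H<25)&(S>90)&(V>40)).astype(np.uint8)
cs,_=cv2.findContours(m,cv2.RETR_EXTERNAL,cv2.CHAIN_APPROX_NONE); k=max(cs,key=cv2.contourArea)
w=ray(c,k[:,0],.028)[:,:2]; (cx,cy),s,an=cv2.minAreaRect((w*1000).astype(np.float32)); print(cx,cy,s,an,k[:,0].min(0),k[:,0].max(0))
rows([(.4376,-.3208,.003,.217)])
E
```

```text
t 2.6 p [ 0.4356 -0.3197  0.1193] yaw 0.2145 tilt [-0.005 -0.001 -1.   ] F [ 0.6  -0.03 -0.05] gap 0.0599
552.9352416992188 -482.03594970703125 (346.6049499511719, 23.473102569580078) 12.662810325622559 [166 361] [511 380]
[-0.0015, 0.0004, 0.1175, -0.003, 0.001, -0.001]
```

View pics/w1.png

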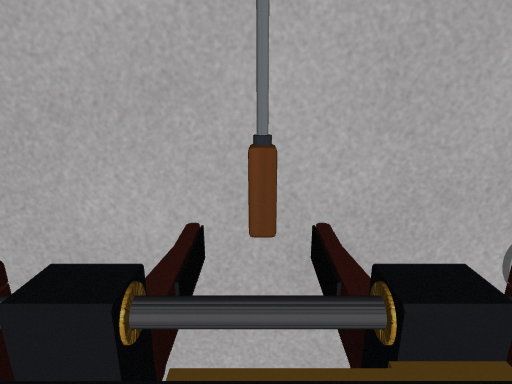

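The wrist view shows the handle (249–277, 145–237) centred between the open jaws, with the rod running straight up. I'll measure the handle's centre.

```bash
python3 - <<'E'
from h import *
c=cal("wrist"); w=ray(c,[(249,146),(276,146),(276,236),(249,236),(262.5,5),(262.5,130)],.028)[:,:2]; print(w[:4].mean(0),np.linalg.norm(w[0]-w[1]),np.linalg.norm(w[0]-w[3]))
q=ray(c,[(262.5,5),(262.5,130)],.005)[:,:2]; e=q[0]-q[1]; print("rod yaw",np.arctan2(-e[0],e[1]))
E
```

```text
[ 0.4408049  -0.31821048] 0.02178530543038012 0.07875791142088219
rod yaw 0.22075632716325225
```

Call:
step_arm(plan=[[0,0.003,0.05,0,0,0.004],[0,0.003,0.1,0,0,0.004],[0,0.003,0.115,0,0,0.004],[0,0.003,0.115,0,0,0.004]])

```text
clock: 3.15
ee_pos: [0.4406, -0.3184, 0.0061]
tcp_rot: [-1.971, -2.444, 0.003]
wrist_force: [-0.1, 0.1, 0.6]
finger_gap: 0.0602
```

Call:
step_arm(plan=[[0,0,0,0,0,0],[0,0,0,0,0,0],[0,0,0,0,0,0],[0,0,0,0,0,0],[0,0,0,0,0,0]], grip=0.0, newtons=50)

```text
clock: 3.78
ee_pos: [0.4403, -0.3186, 0.0065]
tcp_rot: [-1.972, -2.444, 0.004]
wrist_force: [-2.7, 0.3, 6.4]
finger_gap: 0.0235
```

```bash
python3 - <<'E'
from h import *
o=st(); p=o["ee_pos"]
# hook: handle at TCP; turn to yaw .078, move handle to stop frame
for y in(-.32,-.185): print(s2w(-.115,y))
print(w2s(p))
A=s2w(-.115,-.315); B=s2w(-.115,-.185)
rows([(p[0],p[1],p[2]+.006,.217)]+[(*(p[:2]+(A-p[:2])*f),p[2]+.006,.217+(.078-.217)*min(1,1.5*f)) for f in(.25,.5,.75,1)])
E
```

```text
t 3.77 p [ 0.4403 -0.3186  0.0065] yaw 0.2131 tilt [-0.002 -0.001 -1.   ] F [-2.71  0.27  6.39] gap 0.0235
[ 0.58228435 -0.24398796]
[ 0.57176503 -0.10939842]
[-0.26240872 -0.38335788]
[-0.0, -0.0, -0.006, -0.003, 0.0, -0.004]
[0.012, 0.0388, -0.0061, -0.003, 0.001, 0.048]
[0.0239, 0.0776, -0.0062, -0.003, 0.001, 0.1]
[0.0359, 0.1164, -0.0063, -0.002, 0.001, 0.135]
[0.0479, 0.1553, -0.0064, -0.002, 0.001, 0.135]
```

Call:
step_arm(plan=[[0,0,-0.008,0,0,0],[0.004,0.014,-0.008,0,0,0.02],[0.012,0.04,-0.008,0,0,0.05],[0.02,0.066,-0.008,0,0,0.08],[0.029,0.092,-0.008,0,0,0.11],[0.037,0.118,-0.008,0,0,0.135],[0.045,0.142,-0.008,0,0,0.135],[0.048,0.155,-0.008,0,0,0.135]])

```text
clock: 4.78
ee_pos: [0.583, -0.2375, 0.014]
tcp_rot: [-2.13, -2.308, 0.003]
wrist_force: [-0.3, -0.2, -2.0]
finger_gap: 0.0235
```

```bash
python3 - <<'E'
from h import *
o=st(); print(w2s(o["ee_pos"]))
c=cal("top"); im,d=vision.read_camera("top"); cv2.imwrite("pics/t2.png",np.clip(cv2.resize(im[90:270,150:410],(780,540),interpolation=cv2.INTER_CUBIC)*1.7,0,255).astype(np.uint8))
E
```

```text
t 4.78 p [ 0.583  -0.2375  0.014 ] yaw 0.0804 tilt [-0.002 -0.001 -1.   ] F [-0.34 -0.24 -1.96] gap 0.0235
[-0.11374431 -0.31358598]
```

View pics/t2.png

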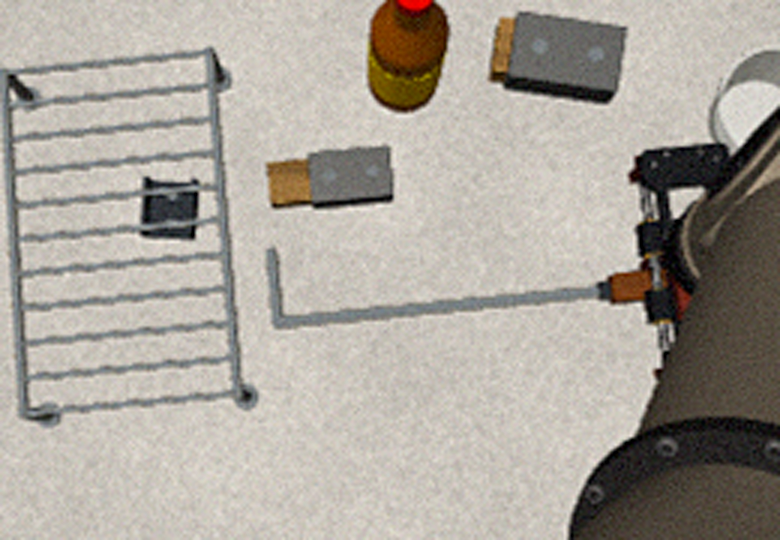

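The rod is held straight with its bend at crop (280,323) and toe tip at (272,250), short of the rack. The toe tip lies to the -x side of the bracket (142–198, 178–238). I'll measure the toe in the stop frame, then insert.

```bash
cat >> h.py <<'E'
def toe(z=.005,x0=150,y0=90,s=3,view=None,thr=84):
    pass
E
python3 - <<'E'
from h import *
c=cal("top"); T=lambda a:(np.array(a)+.5)/3-.5+[150,90]
for z in(.005,.015): print(z,w2s(ray(c,T([(280,322),(272,250),(600,292)]),z)).round(4).tolist())
print("bracket corners",w2s(ray(c,T([(143,178),(199,182),(195,240),(141,236)]),.022)).round(4).tolist())
im,d=vision.read_camera("top"); P=cloud(c,d); m=(slice(188,200),slice(245,340)); q=P[m].reshape(-1,3); print("z pct near rod", np.percentile(q[:,2],[50,80,90,97]))
o=observe(); p=o["ee_pos"]; D=np.array([-np.sin(SY),np.cos(SY)])
rows([(*(p[:2]+D*k),p[2]-.004,.078) for k in(.03,.07,.11,.135)])
E
```

```text
0.005 [[-0.1166, 0.0028], [-0.054, 0.0045], [-0.1158, -0.2705]]
0.015 [[-0.1176, 0.0022], [-0.0557, 0.0039], [-0.1169, -0.2682]]
bracket corners [[0.0154, 0.1082], [0.0074, 0.0607], [-0.0423, 0.0678], [-0.0346, 0.1133]]
z pct near rod [-0.00084457  0.01384284  0.01541799  0.01694993]
[0.03, 0.0001, 0.004, -0.002, 0.001, 0.003]
[0.07, 0.0002, 0.004, -0.002, 0.001, 0.003]
[0.11, 0.0003, 0.0039, -0.002, 0.001, 0.003]
[0.135, 0.0003, 0.0039, -0.002, 0.001, 0.003]
```

Call:
step_arm(plan=[[0.015,-0.001,0.004,0,0,0],[0.035,-0.002,0.004,0,0,0],[0.055,-0.002,0.004,0,0,0],[0.075,-0.002,0.004,0,0,0],[0.095,-0.002,0.004,0,0,0],[0.115,-0.002,0.004,0,0,0],[0.13,-0.002,0.004,0,0,0],[0.133,-0.002,0.004,0,0,0]])

```text
clock: 5.88
ee_pos: [0.5704, -0.1039, 0.0099]
tcp_rot: [-2.127, -2.31, 0.002]
wrist_force: [-0.3, -0.1, -2.1]
finger_gap: 0.0236
```

```bash
python3 - <<'E'
from h import *
o=st(); print(w2s(o["ee_pos"]))
c=cal("top"); im,d=vision.read_camera("top"); cv2.imwrite("pics/t3.png",np.clip(cv2.resize(im[90:240,150:310],(640,600),interpolation=cv2.INTER_CUBIC)*1.7,0,255).astype(np.uint8))
E
```

```text
t 5.88 p [ 0.5704 -0.1039  0.0099] yaw 0.0824 tilt [-0.002 -0.    -1.   ] F [-0.32 -0.14 -2.15] gap 0.0236
[-0.11597806 -0.17938573]
```

View pics/t3.png

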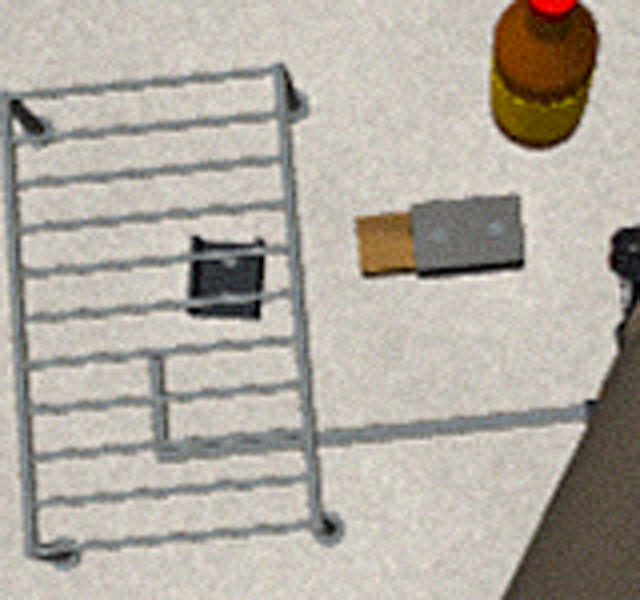

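The toe (155–163, 350–450) is under the rack, further in than the bracket (190–265, 238–318) and clear of it. Now I move sideways to bring the toe behind the bracket, nudging it slightly toward the stop's centre line.

Call:
step_arm(plan=[[0,0.012,0,0,0,-0.003],[0,0.026,0,0,0,-0.003],[0,0.04,0,0,0,-0.003],[0,0.054,0,0,0,-0.003],[0,0.066,0,0,0,-0.003],[0,0.073,0,0,0,-0.003],[0,0.078,0,0,0,-0.003],[0,0.08,0,0,0,-0.003]])

```text
clock: 6.92
ee_pos: [0.6497, -0.0981, 0.0096]
tcp_rot: [-2.124, -2.313, 0.004]
wrist_force: [-0.8, -0.7, -2.8]
finger_gap: 0.0237
```

```bash
python3 - <<'E'
from h import *
o=st(); print(w2s(o["ee_pos"]))
c=cal("top"); im,d=vision.read_camera("top"); cv2.imwrite("pics/t4.png",np.clip(cv2.resize(im[90:240,150:310],(640,600),interpolation=cv2.INTER_CUBIC)*1.7,0,255).astype(np.uint8))
E
```

```text
t 6.92 p [ 0.6497 -0.0981  0.0096] yaw 0.0851 tilt [-0.003 -0.001 -1.   ] F [-0.82 -0.67 -2.83] gap 0.0237
[-0.03643436 -0.1798382 ]
```

View pics/t4.png

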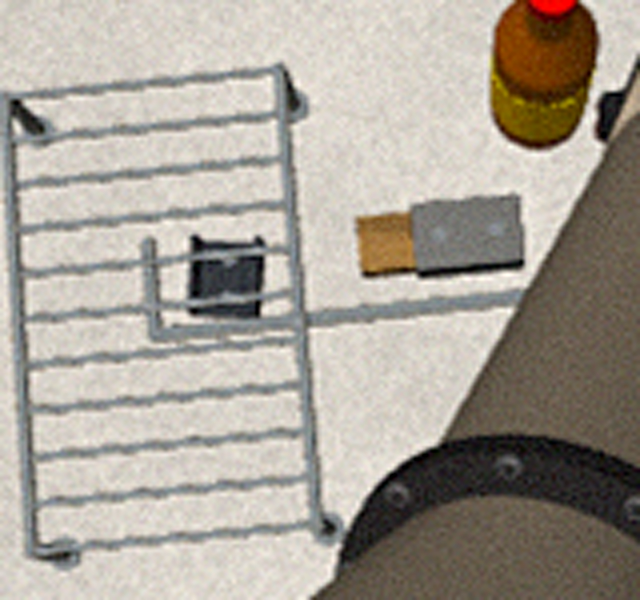

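The toe (148–155, 240–335) is now fully behind the bracket (190–265), with the shank alongside. Next I pull it out, stopping short of the stop.

Call:
step_arm(plan=[[-0.008,0,0,0,0,0.004],[-0.016,0,0,0,0,0.004],[-0.024,0,0,0,0,0.004],[-0.034,0,0,0,0,0.004],[-0.044,0,0,0,0,0.004],[-0.054,0,0,0,0,0.004],[-0.064,0,0,0,0,0.004],[-0.07,0,0,0,0,0.004]])

```text
clock: 7.98
ee_pos: [0.6557, -0.1689, 0.0097]
tcp_rot: [-2.13, -2.308, 0.004]
wrist_force: [-0.0, 1.2, -2.3]
finger_gap: 0.0236
```

```bash
python3 - <<'E'
from h import *
o=st(); print(w2s(o["ee_pos"]))
c=cal("top"); im,d=vision.read_camera("top"); cv2.imwrite("pics/t5.png",np.clip(cv2.resize(im[120:195,170:270],(800,600),interpolation=cv2.INTER_CUBIC)*1.7,0,255).astype(np.uint8))
E
```

```text
t 7.97 p [ 0.6557 -0.1689  0.0097] yaw 0.0803 tilt [-0.003 -0.001 -1.   ] F [-0.05  1.18 -2.31] gap 0.0236
[-0.03596672 -0.25089093]
```

View pics/t5.png

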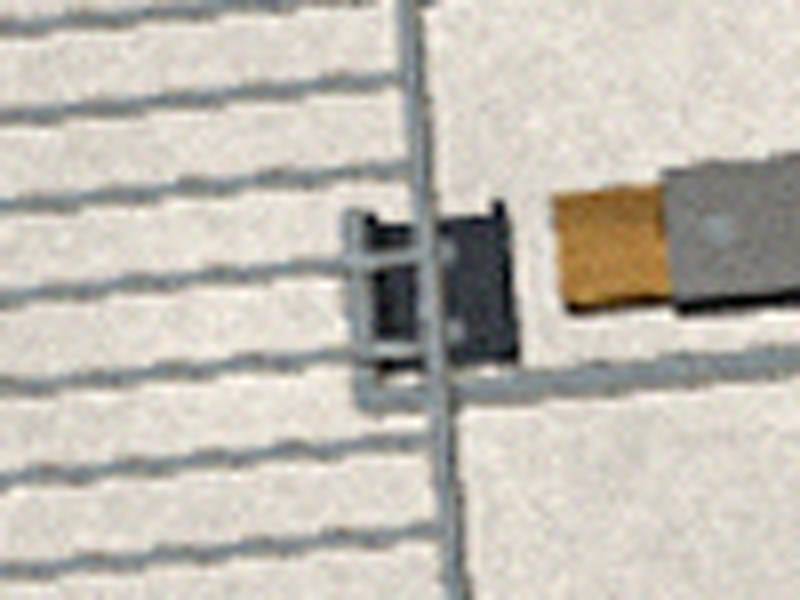

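The bracket is drawn square against the toe, with its leading face at (505–518, 205–362). The stop face is at (553–567, 197–308), so the gap is about 15 mm and the sideways offset about 9 mm. I'll approach gently.

Call:
step_arm(plan=[[-0.002,0,0,0,0,0.002],[-0.005,0,0,0,0,0.002],[-0.008,0,0,0,0,0.002],[-0.01,0,0,0,0,0.002],[-0.011,0,0,0,0,0.002],[-0.012,0,0,0,0,0.002]])

```text
clock: 8.78
ee_pos: [0.6567, -0.1816, 0.0098]
tcp_rot: [-2.133, -2.306, 0.005]
wrist_force: [0.2, 0.5, -3.0]
finger_gap: 0.0237
```

Call:
step_arm(plan=[[-0.0005,0,0,0,0,0],[-0.001,0,0,0,0,0],[-0.0015,0,0,0,0,0],[-0.002,0,0,0,0,0]])

```text
clock: 9.28
ee_pos: [0.6568, -0.1836, 0.0098]
tcp_rot: [-2.133, -2.306, 0.005]
wrist_force: [0.7, 0.6, -1.6]
finger_gap: 0.0238
```

Call:
step_arm(plan=[[-0.0005,0,0,0,0,0],[-0.001,0,0,0,0,0],[-0.0015,0,0,0,0,0]])

```text
clock: 9.65
ee_pos: [0.657, -0.1845, 0.0097]
tcp_rot: [-2.132, -2.306, 0.004]
wrist_force: [-0.5, 3.0, -2.2]
finger_gap: 0.0235
```

Contact with the stop: the force rose to 3 N, and the lag implies about 3–4 N/mm. I'll continue in small increments.

Call:
step_arm(plan=[[-0.001,0,0,0,0,0],[-0.0015,0,0,0,0,0],[-0.002,0,0,0,0,0],[-0.0025,0,0,0,0,0]])

```text
clock: 10.15
ee_pos: [0.6572, -0.1866, 0.0096]
tcp_rot: [-2.131, -2.306, 0.003]
wrist_force: [1.2, 5.7, -2.5]
finger_gap: 0.0239
```

Call:
step_arm(plan=[[-0.0005,0,0,0,0,0],[-0.001,0,0,0,0,0],[-0.0015,0,0,0,0,0],[-0.0015,0,0,0,0,0]])

```text
clock: 10.65
ee_pos: [0.6573, -0.1882, 0.0096]
tcp_rot: [-2.131, -2.306, 0.004]
wrist_force: [0.5, 4.2, -2.2]
finger_gap: 0.0238
```

Call:
step_arm(plan=[[-0.0007,0,0,0,0,0],[-0.0014,0,0,0,0,0],[-0.002,0,0,0,0,0],[-0.002,0,0,0,0,0]])

```text
clock: 11.15
ee_pos: [0.6574, -0.1904, 0.0096]
tcp_rot: [-2.132, -2.306, 0.004]
wrist_force: [0.0, 3.9, -3.5]
finger_gap: 0.0238
```

Call:
step_arm(plan=[[-0.0007,0,0,0,0,0],[-0.0014,0,0,0,0,0],[-0.002,0,0,0,0,0],[-0.002,0,0,0,0,0]])

```text
clock: 11.65
ee_pos: [0.6576, -0.1925, 0.0097]
tcp_rot: [-2.132, -2.306, 0.004]
wrist_force: [0.2, 4.6, -3.1]
finger_gap: 0.0236
```

Call:
step_arm(plan=[[-0.0007,0,0,0,0,0],[-0.0014,0,0,0,0,0],[-0.002,0,0,0,0,0],[-0.002,0,0,0,0,0]])

```text
clock: 12.15
ee_pos: [0.6577, -0.1947, 0.0097]
tcp_rot: [-2.132, -2.306, 0.004]
wrist_force: [-1.1, 5.7, -2.5]
finger_gap: 0.0237
```

Call:
step_arm(plan=[[-0.0007,0,0,0,0,0],[-0.0014,0,0,0,0,0],[-0.002,0,0,0,0,0],[-0.002,0,0,0,0,0]])

```text
clock: 12.65
ee_pos: [0.6579, -0.1969, 0.0097]
tcp_rot: [-2.132, -2.306, 0.004]
wrist_force: [-0.7, 4.9, -2.9]
finger_gap: 0.0236
```

Call:
step_arm(plan=[[-0.0007,0,0,0,0,0],[-0.0014,0,0,0,0,0],[-0.002,0,0,0,0,0],[-0.002,0,0,0,0,0]])

```text
clock: 13.15
ee_pos: [0.658, -0.199, 0.0097]
tcp_rot: [-2.133, -2.305, 0.004]
wrist_force: [0.6, 5.4, -2.5]
finger_gap: 0.0234
```

Call:
step_arm(plan=[[-0.0007,0,0,0,0,0],[-0.0014,0,0,0,0,0],[-0.002,0,0,0,0,0],[-0.002,0,0,0,0,0]])

```text
clock: 13.65
ee_pos: [0.6581, -0.2011, 0.0097]
tcp_rot: [-2.133, -2.305, 0.004]
wrist_force: [0.2, 5.6, -3.3]
finger_gap: 0.0237
```

Call:
step_arm(plan=[[-0.0007,0,0,0,0,0],[-0.0014,0,0,0,0,0],[-0.002,0,0,0,0,0],[-0.002,0,0,0,0,0]])

```text
clock: 14.15
ee_pos: [0.6583, -0.2033, 0.0097]
tcp_rot: [-2.133, -2.305, 0.004]
wrist_force: [0.6, 4.2, -2.9]
finger_gap: 0.0237
```

Call:
step_arm(plan=[[-0.0007,0,0,0,0,0],[-0.0014,0,0,0,0,0],[-0.002,0,0,0,0,0],[-0.002,0,0,0,0,0]])

```text
clock: 14.65
ee_pos: [0.6585, -0.2054, 0.0098]
tcp_rot: [-2.133, -2.305, 0.005]
wrist_force: [0.3, 4.5, -3.3]
finger_gap: 0.0234
```

Call:
step_arm(plan=[[-0.0007,0,0,0,0,0],[-0.0014,0,0,0,0,0],[-0.002,0,0,0,0,0],[-0.002,0,0,0,0,0]])

```text
clock: 15.15
ee_pos: [0.6586, -0.2075, 0.0098]
tcp_rot: [-2.133, -2.306, 0.005]
wrist_force: [0.4, 4.3, -3.1]
finger_gap: 0.0237
```

Call:
step_arm(plan=[[-0.0007,0,0,0,0,0],[-0.0014,0,0,0,0,0],[-0.002,0,0,0,0,0],[-0.002,0,0,0,0,0]])

```text
clock: 15.65
ee_pos: [0.6587, -0.2096, 0.0098]
tcp_rot: [-2.133, -2.305, 0.005]
wrist_force: [-0.2, 4.7, -3.0]
finger_gap: 0.0237
```

Call:
step_arm(plan=[[-0.0007,0,0,0,0,0],[-0.0014,0,0,0,0,0],[-0.002,0,0,0,0,0],[-0.002,0,0,0,0,0]])

```text
clock: 16.15
ee_pos: [0.659, -0.2098, 0.0095]
tcp_rot: [-2.131, -2.305, 0.003]
wrist_force: [0.4, 7.7, -3.1]
finger_gap: 0.0238
```

It came up solid: only 0.2 mm of motion and the force rose to 7.7 N. Now I raise it cautiously.

Call:
step_arm(plan=[[-0.0019,0,0,0,0,0],[-0.002,0,0,0,0,0]])

```text
clock: 16.4
ee_pos: [0.6592, -0.2099, 0.009]
tcp_rot: [-2.128, -2.305, 0.001]
wrist_force: [0.4, 8.8, -3.2]
finger_gap: 0.0235
```

Call:
step_arm(plan=[[-0.0021,0,-0.0003,0,0,0],[-0.0022,0,-0.0003,0,0,0],[-0.0022,0,-0.0003,0,0,0]])

```text
clock: 16.77
ee_pos: [0.6595, -0.2098, 0.0088]
tcp_rot: [-2.125, -2.304, -0.001]
wrist_force: [0.8, 8.2, -3.4]
finger_gap: 0.0236
```

Call:
step_arm(plan=[[-0.0024,0,-0.0003,0,0,0],[-0.0027,0,-0.0003,0,0,0],[-0.0027,0,-0.0003,0,0,0]])

```text
clock: 17.15
ee_pos: [0.6597, -0.2098, 0.0083]
tcp_rot: [-2.122, -2.304, -0.004]
wrist_force: [0.8, 9.0, -3.2]
finger_gap: 0.0235
```

```bash
python3 - <<'E'
from h import *
o=st(); print(w2s(o["ee_pos"]))
E
```

```text
t 17.15 p [ 0.6597 -0.2098  0.0083] yaw 0.0823 tilt [-0.006  0.008 -1.   ] F [ 0.78  9.04 -3.18] gap 0.0235
[-0.035113   -0.29199943]
```

Call:
step_arm(plan=[[-0.003,0,-0.0006,0,0,0],[-0.0033,0,-0.0006,0,0,0],[-0.0033,0,-0.0006,0,0,0]])

```text
clock: 17.52
ee_pos: [0.6601, -0.2098, 0.008]
tcp_rot: [-2.117, -2.303, -0.007]
wrist_force: [0.0, 10.6, -4.9]
finger_gap: 0.0236
```

Call:
step_arm(plan=[[-0.0032,0,-0.0005,0,0,0],[-0.0032,0,-0.0005,0,0,0],[-0.0032,0,-0.0005,0,0,0],[-0.0032,0,-0.0005,0,0,0]])

```text
clock: 18.02
ee_pos: [0.6604, -0.2099, 0.0076]
tcp_rot: [-2.113, -2.303, -0.009]
wrist_force: [0.6, 10.6, -4.8]
finger_gap: 0.0237
```

Call:
step_arm(plan=[[-0.0032,0,-0.0005,0,0,0],[-0.0032,0,-0.0005,0,0,0],[-0.0032,0,-0.0005,0,0,0],[-0.0032,0,-0.0005,0,0,0],[-0.0032,0,-0.0005,0,0,0]])

```text
clock: 18.65
ee_pos: [0.6606, -0.2099, 0.0072]
tcp_rot: [-2.108, -2.302, -0.012]
wrist_force: [0.5, 10.4, -4.4]
finger_gap: 0.0238
```

```bash
python3 - <<'E'
from h import *
o=st(); print(w2s(o["ee_pos"]))
c=cal("top"); im,d=vision.read_camera("top"); st(); cv2.imwrite("pics/t6.png",np.clip(cv2.resize(im[120:195,190:290],(800,600),interpolation=cv2.INTER_CUBIC)*1.7,0,255).astype(np.uint8))
E
```

```text
t 18.65 p [ 0.6606 -0.2099  0.0072] yaw 0.088 tilt [-0.01   0.019 -1.   ] F [ 0.5  10.4  -4.38] gap 0.0238
[-0.03423784 -0.2920782 ]
t 18.7 p [ 0.6606 -0.2099  0.0072] yaw 0.088 tilt [-0.009  0.019 -1.   ] F [-0.21 11.15 -2.88] gap 0.0235
```

View pics/t6.png

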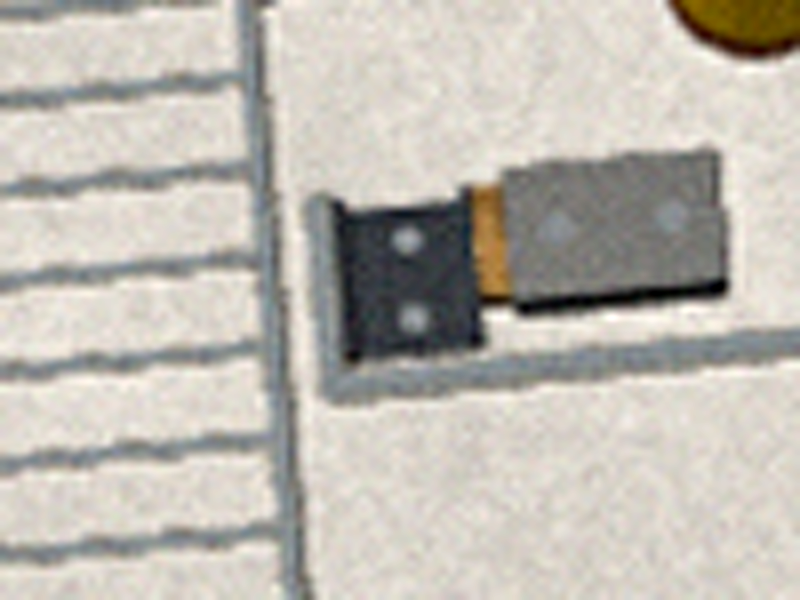

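The bracket (345–480, 205–360) lies flat and square against the stop (wood 475–510). It was held at about 10.5 N for over 1 s. Now I relax, back the toe off, level the tool and set the rod down.

```bash
python3 - <<'E'
from h import *
o=st(); X,Y=w2s(o["ee_pos"])
rows([(*s2w(X,Y),.0075,.088),(*s2w(X-.001,Y+.002),.0075,.086),(*s2w(X-.004,Y+.008),.0075,.082),(*s2w(X-.004,Y+.008),.0065,.082)])
E
```

```text
t 18.7 p [ 0.6606 -0.2099  0.0072] yaw 0.088 tilt [-0.009  0.019 -1.   ] F [-0.21 11.15 -2.88] gap 0.0235
[0.0, -0.0, -0.0003, -0.008, -0.02, -0.0]
[0.002, -0.001, -0.0003, -0.008, -0.02, 0.002]
[0.008, -0.0039, -0.0001, -0.008, -0.02, 0.006]
[0.008, -0.0039, 0.0009, -0.008, -0.02, 0.006]
```

Call:
step_arm(plan=[[-0.0016,0,0,0,0,0],[0,0,0,0,0,0],[0.002,-0.001,0,0,-0.005,0.002],[0.005,-0.003,0,-0.004,-0.01,0.006],[0.008,-0.004,0,-0.008,-0.02,0.006],[0.008,-0.004,0,-0.008,-0.02,0.006]])

```text
clock: 19.45
ee_pos: [0.6559, -0.202, 0.0076]
tcp_rot: [2.128, 2.31, 0.0]
wrist_force: [-0.6, 0.1, -1.9]
finger_gap: 0.0238
```

```bash
python3 - <<'E'
from h import *
o=st(); X,Y=w2s(o["ee_pos"]); print(X,Y)
c=cal("top"); im,d=vision.read_camera("top"); cv2.imwrite("pics/t7.png",np.clip(cv2.resize(im[120:195,190:290],(800,600),interpolation=cv2.INTER_CUBIC)*1.7,0,255).astype(np.uint8))
E
```

```text
t 19.45 p [ 0.6559 -0.202   0.0076] yaw 0.0821 tilt [ 0. -0. -1.] F [-0.61  0.1  -1.94] gap 0.0238
-0.03832155874430003 -0.28390907359082584
```

View pics/t7.png

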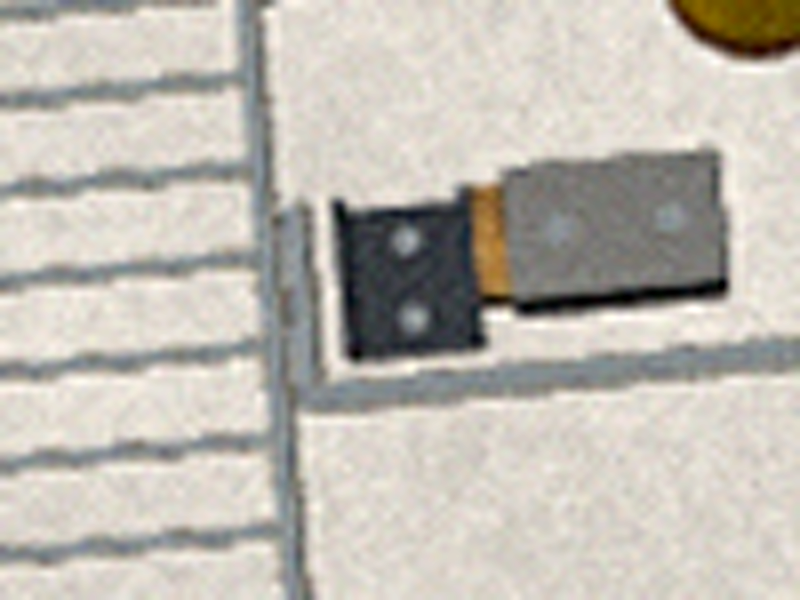

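The toe (285–310, 205–410) is clear of the bracket, which stays flush and square against the stop. Lower, release and retreat.

Call:
step_arm(plan=[[0,0,0.001,0,0,0],[0,0,0.002,0,0,0],[0,0,0.002,0,0,0]], newtons=15)

```text
clock: 19.88
ee_pos: [0.6561, -0.2022, 0.0066]
tcp_rot: [2.128, 2.311, 0.001]
wrist_force: [-4.5, 0.9, 6.6]
finger_gap: 0.0239
```

Call:
step_arm(plan=[[0,0,0,0,0,0],[0,0,0,0,0,0],[0,0,0,0,0,0],[0,0,0,0,0,0]], grip=0.06)

```text
clock: 20.38
ee_pos: [0.6561, -0.2022, 0.0065]
tcp_rot: [2.128, 2.31, 0.001]
wrist_force: [-0.5, -0.0, 0.6]
finger_gap: 0.0587
```

Call:
step_arm(plan=[[0,0,-0.01,0,0,0],[0,0,-0.04,0,0,0],[0,0,-0.09,0,0,0],[-0.03,0,-0.14,0,0,0],[-0.06,-0.03,-0.18,0,0,0],[-0.06,-0.06,-0.2,0,0,0],[-0.06,-0.06,-0.2,0,0,0]])

```text
clock: 21.25
ee_pos: [0.5999, -0.2693, 0.2094]
tcp_rot: [2.131, 2.304, 0.004]
wrist_force: [0.1, 0.8, -1.2]
finger_gap: 0.0601
```

```bash
python3 - <<'E'
from h import *
o=st()
c=cal("top"); im,d=vision.read_camera("top"); cv2.imwrite("pics/t8.png",np.clip(cv2.resize(im[90:240,190:390],(800,600),interpolation=cv2.INTER_CUBIC)*1.7,0,255).astype(np.uint8))
E
```

```text
t 21.25 p [ 0.5999 -0.2693  0.2094] yaw 0.0782 tilt [ 0.004 -0.001 -1.   ] F [ 0.14  0.79 -1.16] gap 0.0601
```

View pics/t8.png

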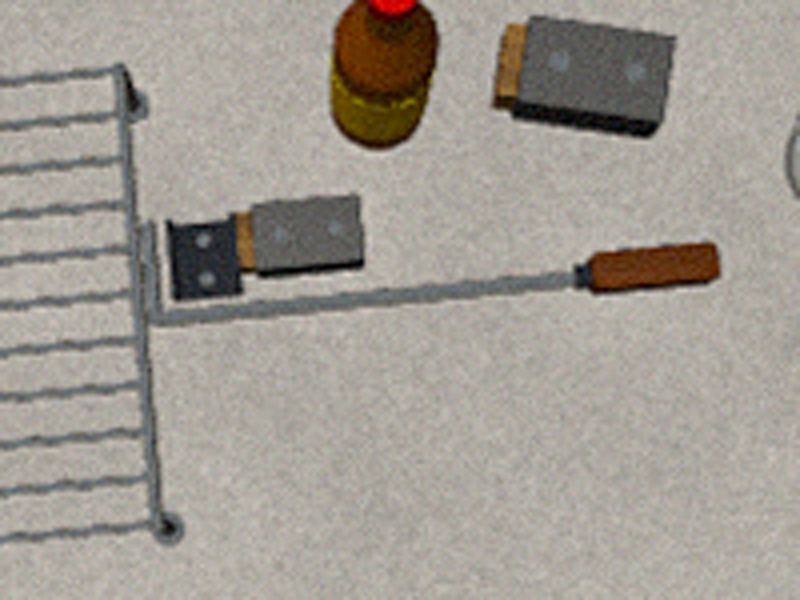

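The rod lies free on the worktop (150–720, 225–325), the bracket is flush at the stop (168–240, 220–298), and the bystanders look untouched. One number check, then hand in.

```bash
python3 - <<'E'
from h import *
c=cal("top"); im,d=vision.read_camera("top"); V=im.max(2); m=np.zeros(V.shape,np.uint8); m[143:167,229:251]=V[143:167,229:251]<50
cs,_=cv2.findContours(m,cv2.RETR_EXTERNAL,cv2.CHAIN_APPROX_NONE); k=max(cs,key=cv2.contourArea)
w=w2s(ray(c,k[:,0],.022)); r=cv2.minAreaRect((w*1000).astype(np.float32)); print("bracket in start stop frame mm",r)
workorder.hand_in(); st()
E
```

```text
bracket in start stop frame mm ((-8.395393371582031, -2.028331756591797), (45.397308349609375, 50.51107406616211), 88.47429656982422)
the job is handed in; nothing more can be done
the job is handed in; nothing more can be done
```

The bracket now lies flat and square against the smaller stop, which has slid right back, and the job is handed in. No verdict was reported.

- **Drawing out:** I gripped the rod by its handle and took the toe in through the rack's -y side, past the bracket. I then moved it sideways behind the bracket and drew it out square.
- **Stop and pull:** The stop slid about 25 mm at 4–5.5 N and came up solid at the 2 mm step where the force rose to 7.7 N. I raised the pull gently and held it for a little over 1 s. Every wrist reading in the hold was between 10.4 and 11.2 N, and part of that is the bracket's own friction.
- **Release:** I eased off, backed the toe clear and set the rod down on the worktop. The arm is clear at 0.21 m, and the job took about 21 s of the 54 s allowed.

**Last checks**
- The bracket measures 45 × 50 mm, as it should, with its centre 8 mm to the side of the stop's centre line (25 mm allowed).
- Its angle to the stop is about 0.03 rad (0.05 allowed). That is close to what the camera can resolve; the last picture shows no gap at the stop.
- The rod looks flat and free in the last picture. The bottle looks unmoved; the tub is only partly in that picture, and the jar and screwdriver are outside it, so I did not re-check those three. The arm did not go near the jar or screwdriver.
- While pulling, the tool tilted by about 0.02 rad; I levelled it before letting go of the rod.

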